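# Snap the gearbox end cap home with the seating tool

### The arm

A 7-joint arm with a two-finger parallel gripper is mounted at the origin on the work surface. World frame = base frame: x ahead of the robot, y to its left, z up, the work surface at z = 0. Lengths are in m, angles in degrees, forces in N, time in s.
With the tool pointing down it reaches from about 0.425 to 0.825 m from the base axis. Payload 3.6 kg.
Tool frame: the origin (TCP) lies at the very end of the fingers, on their centre line; the grasp point (between the pads) lies arm.pinch_z behind it (arm.pinch_z is the distance from the TCP to the grasp point, in m); z points along the fingers, y is the direction in which the jaws open and shut (so a half turn about z gives the same grasp; the last joint's range is limited). The gripper opens to 85 mm and grips with 20 to 120 N. Pads are 22 mm wide; open, the fingers measure 114 mm over their backs; the gripper's body (76 mm by 85 mm) begins 54 mm behind the grasp point. The pads swing forward as they close: fully open they stand 13 mm farther back than shut.
Start: joints at [-74.972, 35.231, -0.722, 81.555, 0.464, 63.22, -2.315], TCP at [0.185, 0.623, 0.231] pointing down, gripper open.
Joint ranges: [-178.69, 178.69], [-17.37, 117.87], [-77.05, 75.6], [15.02, 138.74], [-78.02, 258.01], [0.78, 113.62], [-162.83, 162.83]. Speed limits (degrees/s): [159.86, 159.86, 180, 180, 180, 180, 180].

### API

Orientations are given as a 3x3 rotation matrix whose columns are the frame's x, y, z axes.
In Python, from rig import readout, camera, calibration, job, models, arm gives the robot as it stands. The module is installed in compiled form; this text tells all that it offers.
- The arm moves only by the shell command python3 -m inch 'ROWS' [FORCE]. ROWS is JSON, a list of rows, each a list of 7 numbers: the shift along the tool's x, y, z in mm, then the turn, a rotation vector about the tool's x, y, z in degrees, then the opening, from 0 (shut) to 1 (fully open). A call has 1 to 12 rows; each row shifts and turns the commanded pose from where the row before left it, along the tool's axes as they then stand; what a row does not reach is not made up. A row lasts 1/8 s, in which the tool goes at most 62.5 mm and 10.7 degrees, less where a joint would pass 70% of its speed; a pose out of reach is approached as far as the arm can. A call with a gripper value outside its range is refused whole. The fingers move at their own pace and stop on an object; FORCE is the grip in N (left out, the last holds). Time passes only in rows, so rows that do not move let the fingers close. It gives the time, the measured TCP pose, the force and the opening at its end, in the units of the state.
- readout.sense(): the state, without advancing time (a new reading comes with each control period).
- camera(name): name is "scene" or "top" or "wrist"; returns (picture, depth): 420x560x3 uint8, blue, green, red; 420x560 float32, m along the optical axis (not along the pixel's ray), 0 where there is no reading.
- calibration(name): a dict with "K" (3x3 intrinsics, pixels), "rvec" (rotation vector, rad) and "tvec" (3), from world to camera coordinates, as OpenCV has them. Camera axes: x right, y down, z forward; pixel columns grow to the right and rows downward; lengths in m; the calibration is good to about 2 mm. A picture is of the moment at which its call begins: read the wrist's pose just before it. calibration takes no time and is no camera call; for the wrist camera it gives the pose at the moment of the call.
- job.sign_off(): hands the job in, once; it reports no verdict.
Trained networks look in the newest picture that a camera, given by its name, has taken for a name from the list of things; names that differ only in an ending like _2 or _b are one class to them, and where a whole thing is asked for, a point or a joint stands for the part that bears it (a point fixed in the world has none). Each returns a list of dicts, best first, with "score" (0 to 1); they miss things now and then, are a little off and sometimes report something else, mostly with a low value. They report only what shows in the picture. A call takes as long as a camera call. They do not tell look-alikes from the thing itself.
- models.silhouettes(target, camera): "pixels" (420x560 bool, what is visible of it) and "box" ([left, top, right, bottom] in pixels, round what is visible of it).
The state is a dict: "time": time; "q": joint angles; "joint_velocities": joint speeds; "effort": joint torques, N m; "tool_pos": TCP position; "ee_rot": TCP orientation; "wrist_force": force on the tool from outside, world axes, zero at the start; "moment": the same for the moment, N m; "finger_gap": finger opening in m.
Only numpy, scipy, OpenCV 4.12 (cv2) and the standard library are available. Lean on these libraries where they do the work, as an engineer would, in place of code of your own. Each camera call takes 0.05 s, during which the arm holds its last target.

### The job

Take the seating tool out of its wooden stand and with its flat face press the end cap squarely down into the gearbox housing until it clicks fully home; feel for it, as more than 35 N on the cap marks the bearing, and do not press the cap with the fingers. Then stand the tool back upright in the hole of its stand, let go, and leave everything else on the table alone.

Things in the scene. Friction and masses are not known exactly. Their poses are not given: they have to be found in the camera images.
- tool_grip (a point): Centre of the seating tool's square black handle (26 x 26 mm, 50 mm long), on the tool's axis, 61 mm above its lower face. z points up the tool; x and y are normal to the handle's flat sides. At the start the tool stands upright in its stand and this point is 71 mm above the table; the handle can be gripped by its flats from above.
- tool_face (a point): Centre of the flat lower (pressing) face of the tool, 61 mm below tool_grip; z points up the tool.
- stand: Fixed dark wooden block 70 x 70 x 25 mm with one round blind hole in the middle of its top, 33 mm wide, 15 mm deep, its edge bevelled: the tool's stand. Origin at the centre of its underside on the table; z up.
- stand_floor (a point): Centre of the floor of the stand's hole, 10 mm above the table: where the centre of the tool's face rests.
- housing: Fixed round aluminium gearbox housing, 66 mm in diameter, on an 84 x 84 x 10 mm steel plate; rim 51 mm above the table; upright bore about 38 mm wide. In the bore are three sprung pawls that snap in over the cap's flange once it is below them, and a wave washer (spring) that then holds the cap up against them. Origin at the centre of the underside on the table; z up.
- rim (a point): Centre of the housing's mouth, level with the rim, 51 mm above the table.
- cap_top (a point): Centre of the cap's flat top, z up: about 9.3 mm above the rim at the start, 1.5 mm when home. Pressing meets a hump (8 to 14 N) in the first 3 mm (not the click), then the washer, rising to some 17 to 22 N. The cap clicks only once pressed 0.2 to 1 mm below its home height, just before a hard stop 1.2 mm below it, where the force climbs steadily; let go earlier, it springs back up.
- bearing_tube: Bystander: white ceramic tube standing upright, 26 mm in diameter, 40 mm tall, between the stand and the housing. Origin at the centre of its underside.
- hex_driver: Bystander: hand driver 190 mm long with a black handle, lying on the table beyond the housing and the stand. Origin under its middle.
- pinion_cover: Bystander: round nylon cover 48 mm in diameter, 14 mm tall, with a tab, at the left. Origin at the centre of its underside.
- wheel_nut: Bystander: flanged hexagonal wheel nut, 26 mm wide, 14 mm tall, nearer to the robot. Origin at the centre of its underside.
- spare_wheel: Bystander: spare wheel with rubber tyre lying flat, 104 mm in diameter, 40 mm tall, at the right. Origin at the centre of its underside.
- press_tool: The whole seating tool (about 110 to 220 g, 86 mm tall): a round steel foot 28 mm in diameter, 12 mm high, flat below; a round shank 18 mm in diameter; from 36 mm up the square handle, with a 2.5 mm steel disc on top. Origin at the centre of its lower face, as tool_face.
- end_cap: Steel end cap, 13.5 mm tall, 40 g: a flange 36 mm in diameter, 4 mm thick, under a round boss 24 mm in diameter whose flat top is pressed. At the start the flange lies loosely in the bore on the pawls. Origin at the centre of its underside, 13.5 mm below cap_top.
Not all that is in view belongs to the job. What is shaped like the housing but pink or turquoise is not meant.

How it is judged (in metres and radians):
On the way, in this order (a step that is already met when the one before it is completed fails the run):
1. the seating tool is lifted out of its stand (z of tool_face in the frame of stand above 0.035 m), for 0.1 s.
2. the end cap is pressed fully home with the tool's face on it (z of cap_top in the frame of housing below 0.054 m and horizontal distance between cap_top and rim below 0.003 m and angle between cap_top's own z axis and vertical below 0.08 rad and distance between tool_face and cap_top below 0.012 m), for 0.04 s.
At the end, for the whole second after the job is handed in: The cap is home: its top at most 3 mm above the rim, centred within 3 mm, level within 0.08 rad. The tool stands released and at rest in its stand's hole: face within 5 mm of the hole's centre and 3 mm of its floor, upright within 0.1 rad (z of cap_top in the frame of housing below 0.054 m and horizontal distance between cap_top and rim below 0.003 m and angle between cap_top's own z axis and vertical below 0.08 rad and horizontal distance between tool_face and stand_floor below 0.005 m and z of tool_face in the frame of stand below 0.013 m and angle between tool_face's own z axis and vertical below 0.1 rad and linear speed of press_tool below 0.02 m/s); the robot touches nothing.
It fails at once if the tool presses on the cap with more than 35 N (contact force between press_tool and end_cap above 35 N).
It fails at once if the cap is pressed with the fingers (over 2 N) (contact force between the fingers and end_cap above 2 N).
It fails at once if the tool is not square to the cap while pressing: tilted over 0.15 rad with more than 4 N on the cap (contact force between press_tool and end_cap above 4 N and angle between tool_face's own z axis and vertical above 0.15 rad).
It fails at once if a bystander (tube, driver, cover, nut or wheel) is moved more than 15 mm (distance of any of bearing_tube, hex_driver, pinion_cover, wheel_nut, spare_wheel from where it was at the start of the episode above 0.015 m).
It also fails if it takes over 42 s, if anything falls off the work surface, if the arm or the gripper's body presses on something with over 40 N, if the wrist force passes 120 N, or if a joint passes its speed limit or range.

## Working session

There is one attempt and no reset: what is moved stays moved. The work goes in short steps, Python scripts to look and compute and a shell command to move; the robot and the scene stay as the last step left them, time stands still between calls to the robot, and variables do not carry over. Pictures are saved under pics/ and viewed, and the job is handed in when it is done.

```bash
mkdir -p pics; ls; cat > h.py <<'E'
import numpy as np, cv2
from rig import readout, camera, calibration, job, models, arm
def cal(n):
    c=calibration(n); R=cv2.Rodrigues(np.array(c["rvec"],float))[0]
    return np.array(c["K"],float),R,np.array(c["tvec"],float).ravel()
def proj(p,c):
    K,R,t=c; q=K@(R@np.array(p,float)+t); return q[:2]/q[2]
def cloud(depth,c):
    K,R,t=c; v,u=np.mgrid[:depth.shape[0],:depth.shape[1]]
    P=np.stack([(u-K[0,2])/K[0,0]*depth,(v-K[1,2])/K[1,1]*depth,depth],-1)
    return (P-t)@R
E
python3 - <<'E'
from h import *
s=readout.sense(); print(s["time"],s["tool_pos"],s["ee_rot"],s["wrist_force"],s["finger_gap"],arm.pinch_z)
for n in("scene","top","wrist"):
    c=cal(n); p,d=camera(n); cv2.imwrite(f"pics/{n}0.png",p); np.savez(f"pics/{n}0.npz",p=p,d=d,K=c[0],R=c[1],t=c[2])
    print(n,c[0][0,0],-c[1].T@c[2],c[1][2])
E
```

```text
pics
0.0 [0.1848911  0.62232527 0.23010327] [[-9.58612105e-01  2.84714436e-01 -7.23014920e-04]
 [ 2.84715353e-01  9.58608708e-01 -2.55211105e-03]
 [-3.35344619e-05 -2.65233799e-03 -9.99996482e-01]] [ 0.27896738 -0.2914592   0.36967831] 0.08542280263167393 0.0187
scene 478.4571444082814 [ 1.41681216 -0.44308712  0.78307792] [-0.72546335  0.34888521 -0.59328074]
top 455.1159939541731 [ 0.3324395  -0.01313916  1.10229642] [ 0.19149544 -0.00202418 -0.98149142]
wrist 332.5990761286068 [0.11524244 0.64314123 0.37219835] [ 0.27545366 -0.08613017 -0.95744811]
```

View pics/scene0.png

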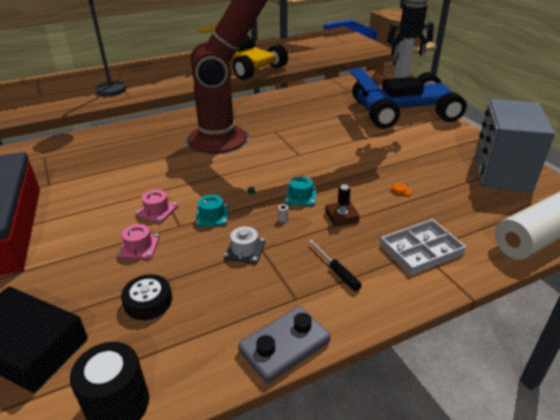

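View pics/top0.png

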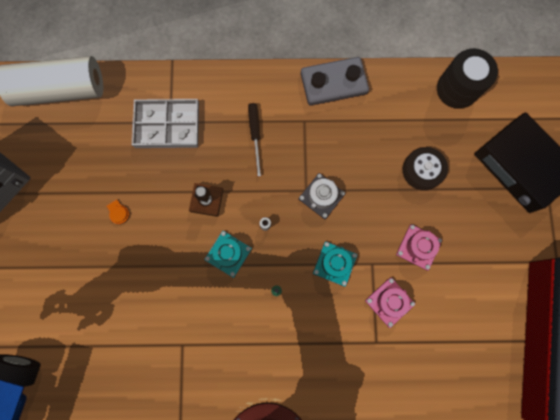

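View pics/wrist0.png

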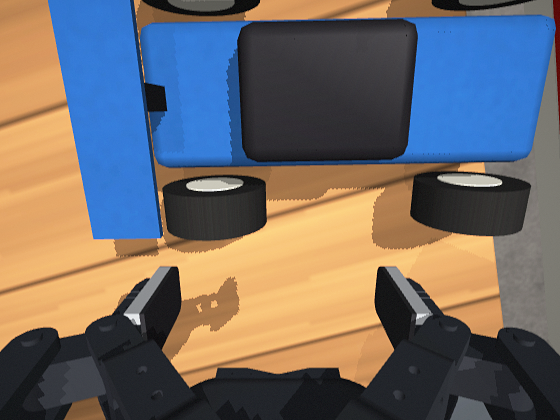

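The top view shows the aluminium housing at (323,193), the only grey one. Its look-alikes are turquoise at (229,253) and (336,263), and pink at (420,246) and (391,302). The stand with the tool is at (206,199), the tube at (265,223), the driver at (257,140), the wheel at (427,168), the cover (orange) at (118,212) and the nut at (276,291). The scene view agrees: housing at (244,244), stand at (342,213). Next I'll measure and take a close crop.

```bash
python3 - <<'E'
from h import *
for n in("top","scene"):
    p,_=camera(n); z=np.load(f"pics/{n}0.npz"); c=(z["K"],z["R"],z["t"]); C=cloud(z["d"],c)
    for t in("press_tool","stand","housing","end_cap","bearing_tube","wheel_nut","hex_driver","spare_wheel"):
        for r in models.silhouettes(t,n)[:3]:
            m=r["pixels"]; P=C[m]; hi=np.percentile(P[:,2],98); T=P[P[:,2]>hi-.006]
            print(n,t,round(r["score"],2),np.round(r["box"]),"top z %.3f"%hi,"topctr",T.mean(0).round(4),"ext",np.ptp(T,axis=0).round(3),"n",len(T))
p=np.load("pics/top0.npz")["p"]; a=cv2.resize(p[150:300,160:360],None,fx=4,fy=4,interpolation=cv2.INTER_CUBIC); cv2.imwrite("pics/crop.png",a)
p=np.load("pics/scene0.npz")["p"]; a=cv2.resize(p[160:280,200:400],None,fx=4,fy=4,interpolation=cv2.INTER_CUBIC); cv2.imwrite("pics/crop2.png",a)
E
```

```text
top press_tool 0.58 [190. 184. 209. 202.] top z 0.102 topctr [0.5686 0.1433 0.1089] ext [0.252 0.171 1.007] n 94
top press_tool 0.31 [272. 286. 279. 296.] top z 0.018 topctr [ 0.3501 -0.0246  0.0153] ext [0.016 0.016 0.006] n 40
top stand 0.74 [191. 185. 214. 207.] top z 0.101 topctr [0.5691 0.1433 0.1079] ext [0.252 0.171 1.007] n 102
top stand 0.67 [192. 180. 224. 216.] top z 0.031 topctr [0.5664 0.1407 0.0311] ext [0.277 0.196 1.078] n 374
top housing 0.89 [298. 174. 346. 217.] top z 0.055 topctr [ 0.5758 -0.1377  0.0627] ext [0.278 0.158 1.054] n 372
top housing 0.81 [206. 230. 255. 277.] top z 0.054 topctr [0.4376 0.0889 0.0622] ext [0.139 0.136 1.054] n 389
top housing 0.75 [316. 240. 358. 288.] top z 0.054 topctr [ 0.4124 -0.1656  0.0535] ext [0.113 0.185 1.055] n 408
top end_cap 0.68 [318. 184. 327. 202.] top z 0.063 topctr [ 0.5791 -0.1391  0.0603] ext [0.023 0.021 0.007] n 73
top end_cap 0.55 [298. 174. 345. 219.] top z 0.054 topctr [ 0.5755 -0.1369  0.0629] ext [0.278 0.158 1.054] n 363
top bearing_tube 0.22 [108. 201. 128. 226.] top z 0.019 topctr [0.5355 0.3532 0.0278] e
[... 1294 characters left out ...]
d_cap 0.42 [239. 230. 252. 242.] top z 0.064 topctr [ 0.5946 -0.1437  0.0737] ext [0.851 0.318 0.725] n 57
scene bearing_tube 0.73 [279. 202. 288. 220.] top z 0.044 topctr [ 0.5276 -0.0065  0.0563] ext [0.922 0.458 0.745] n 51
scene wheel_nut 0.41 [246. 188. 258. 192.] top z 0.018 topctr [ 0.3522 -0.0239  0.0152] ext [0.019 0.016 0.005] n 23
scene hex_driver 0.93 [313. 244. 365. 288.] top z 0.029 topctr [0.7795 0.0246 0.0287] ext [0.689 0.484 0.761] n 238
scene hex_driver 0.29 [120. 275. 173. 320.] top z 0.046 topctr [ 0.6515 -0.3931  0.0489] ext [0.823 0.101 0.743] n 1000
scene spare_wheel 0.83 [120. 275. 170. 318.] top z 0.046 topctr [ 0.6506 -0.3931  0.048 ] ext [0.823 0.101 0.743] n 1016
```

View pics/crop.png

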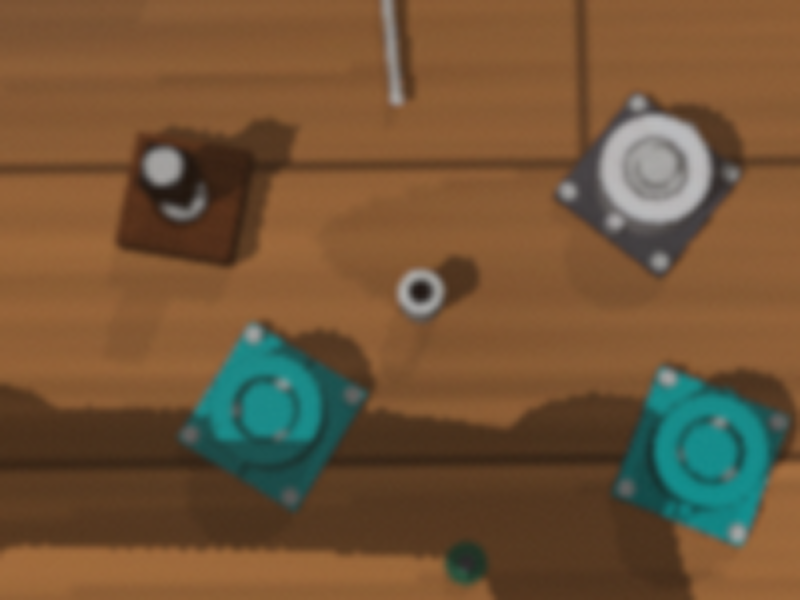

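View pics/crop2.png

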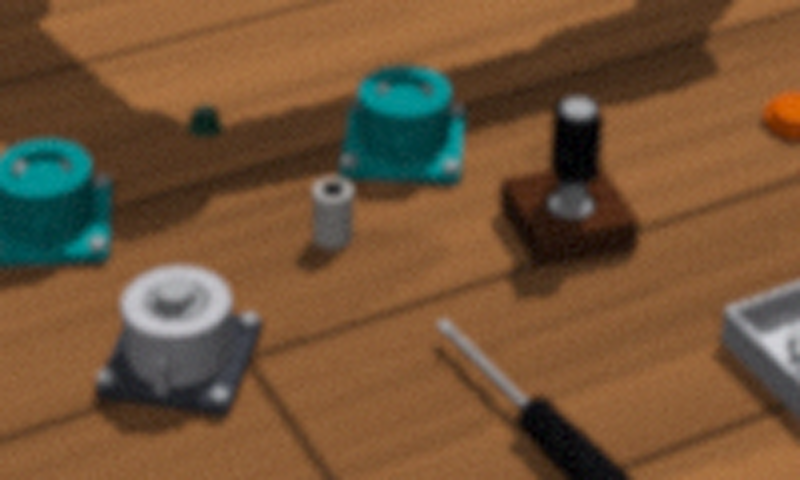

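The crops confirm the choice. In the top crop the grey housing with the cap boss is at (657,165) and the tool stands in the stand at (163,165). The stand's sides are about 10° off the image axes. Next is a robust fit.

```bash
python3 - <<'E'
from h import *
L={}
for n in("top","scene"):
    z=np.load(f"pics/{n}0.npz"); c=(z["K"],z["R"],z["t"]); C=cloud(z["d"],c).reshape(-1,3); C=C[z["d"].ravel()>0]
    def sel(cx,cy,r,a,b):
        P=C[(np.hypot(C[:,0]-cx,C[:,1]-cy)<r)&(C[:,2]>a)&(C[:,2]<b)]; return P
    T=sel(.55,.02,.06,-.03,.012); print(n,"table z",np.median(T[:,2]))
    off=np.median(T[:,2])
    P=sel(.565,.14,.08,.093,.12); print(" tooltop",P.mean(0).round(4),np.median(P[:,2]).round(4),(P.max(0)/2+P.min(0)/2).round(4),np.ptp(P,axis=0).round(4),len(P))
    P=sel(.565,.14,.08,.022,.036); r=cv2.minAreaRect(P[:,:2].astype(np.float32)); print(" standtop",r,np.median(P[:,2]).round(4),len(P))
    P=sel(.5785,-.138,.03,.058,.07); print(" captop",P.mean(0).round(4),(P.max(0)/2+P.min(0)/2).round(4),np.ptp(P,axis=0).round(4),len(P))
    P=sel(.5785,-.138,.045,.048,.058);q=cv2.minEnclosingCircle(P[:,:2].astype(np.float32)); print(" rim",q,np.median(P[:,2]).round(4),len(P))
    P=sel(.5785,-.138,.07,.009,.018);r=cv2.minAreaRect(P[:,:2].astype(np.float32)); print(" plate",r,len(P))
E
```

```text
top table z 0.000322267059224118
 tooltop [0.5713 0.1445 0.0974] 0.0973 [0.5713 0.1451 0.0983] [0.0281 0.0293 0.0106] 125
 standtop ((0.5710943341255188, 0.1439245492219925), (0.0705566257238388, 0.07071888446807861), 80.39662170410156) 0.0254 554
 captop [ 0.5788 -0.1389  0.0606] [ 0.5798 -0.1386  0.0612] [0.0224 0.0215 0.0055] 67
 rim ((0.578751802444458, -0.13954022526741028), 0.03289889544248581) 0.051 470
 plate ((0.5788649320602417, -0.13924473524093628), (0.0835028886795044, 0.08344603329896927), 51.176483154296875) 356
scene table z 0.001779004434437681
 tooltop [0.5749 0.1443 0.0984] 0.0986 [0.5728 0.1453 0.0985] [0.0287 0.0288 0.0108] 75
 standtop ((0.5715805888175964, 0.1462184190750122), (0.07109016925096512, 0.07594101130962372), 79.18382263183594) 0.0263 385
 captop [ 0.5798 -0.1384  0.0611] [ 0.5785 -0.1374  0.0611] [0.0263 0.0239 0.0058] 55
 rim ((0.5796346664428711, -0.13838504254817963), 0.03447964787483215) 0.0522 342
 plate ((0.5805827975273132, -0.13797502219676971), (0.08447574079036713, 0.08891917020082474), 52.407020568847656) 342
```

```bash
python3 -m inch '[[-42,-29,0,0,0,0,1],[-42,-29,0,0,0,0,1],[-42,-29,0,0,0,0,1],[-42,-29,0,0,0,0,1],[-42,-29,0,0,0,0,1],[-42,-29,0,0,0,0,1],[-42,-29,0,0,0,0,1],[-42,-29,0,0,0,0,1],[-42,-29,0,0,0,0,1],[-42,-29,0,0,0,0,1],[-42,-29,0,0,0,0,1],[-42,-29,0,0,0,0,1]]' 30
python3 - <<'E'
from h import *
n="wrist"; c=cal(n); s=readout.sense(); p,d=camera(n); cv2.imwrite("pics/w1.png",p); np.savez("pics/w1.npz",p=p,d=d,K=c[0],R=c[1],t=c[2])
print(s["time"],s["tool_pos"],s["ee_rot"],s["q"],s["wrist_force"])
E
```

```text
time: 2.55
tool_pos: [0.5702, 0.1448, 0.2316]
ee_rot: [[-0.959, 0.285, 0.001], [0.285, 0.959, 0.0], [-0.0, 0.001, -1.0]]
wrist_force: [0.8, -0.1, -0.4]
finger_gap: 0.0857
2.55 [0.57018359 0.14475025 0.23155257] [[-9.58647311e-01  2.84596178e-01  5.90407323e-04]
 [ 2.84596429e-01  9.58647336e-01  3.96212376e-04]
 [-4.53231879e-04  5.47855744e-04 -9.99999747e-01]] [-17.95586219  29.5868584    2.5114082   92.35959522  -1.47602259
  58.04698533  58.47412672] [ 0.79257966 -0.10505003 -0.37095678]
```

View pics/w1.png

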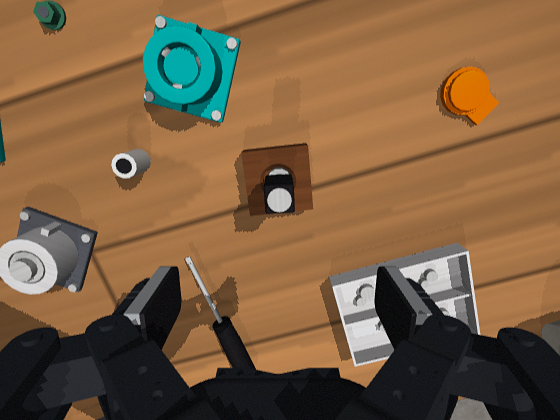

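The wrist view shows the tool in its stand at (279,195), the grey housing with cap at (40,260), the tube at (130,165) and the driver at (215,310). Next I'll refine the tool pose and the handle's yaw.

```bash
python3 - <<'E'
from h import *
z=np.load("pics/w1.npz"); c=(z["K"],z["R"],z["t"]); C=cloud(z["d"],c); F=C.reshape(-1,3)
def sel(cx,cy,r,a,b): return F[(np.hypot(F[:,0]-cx,F[:,1]-cy)<r)&(F[:,2]>a)&(F[:,2]<b)]
P=sel(.571,.144,.03,.094,.11); print("tooltop",P.mean(0),cv2.minEnclosingCircle(P[:,:2].astype(np.float32)),np.median(P[:,2]),len(P))
P=sel(.571,.144,.03,.05,.09); print("handle side",len(P), cv2.minAreaRect(P[:,:2].astype(np.float32)))
h=P[(P[:,2]>.055)&(P[:,2]<.085)]
for lo in(.045,.055,.065,.075):
    Q=sel(.571,.144,.03,lo,lo+.01)
    if len(Q)>8:
        a=Q[:,:2]; u,s,v=np.linalg.svd(a-a.mean(0)); print(lo,len(Q),a.mean(0),"dir",np.degrees(np.arctan2(v[0,1],v[0,0])),s)
P=sel(.571,.144,.06,.022,.028);r=cv2.minAreaRect(P[:,:2].astype(np.float32)); print("stand",r,np.median(P[:,2]))
P=sel(.579,-.139,.02,.058,.07); print("cap",P.mean(0) if len(P) else 0,len(P), cv2.minEnclosingCircle(P[:,:2].astype(np.float32)))
P=sel(.579,-.139,.045,.049,.056); print("rim",len(P), cv2.minEnclosingCircle(P[:,:2].astype(np.float32)),np.median(P[:,2]))
cv2.imwrite("pics/w1c.png",cv2.resize(z["p"][135:230,225:335],None,fx=6,fy=6,interpolation=cv2.INTER_CUBIC))
E
```

```text
tooltop [0.57122111 0.14487226 0.096625  ] ((0.5716851949691772, 0.1446886509656906), 0.01692812703549862) 0.0970248840327495 794
handle side 239 ((0.5601181983947754, 0.14741191267967224), (0.025805950164794922, 0.002120405435562134), 77.40916442871094)
0.045 40 [0.55940078 0.14692428] dir -103.24794338270272 [0.04764416 0.00233354]
0.055 56 [0.5595609  0.14781553] dir 76.11740685232661 [0.05326334 0.00170533]
0.065 54 [0.55962598 0.14789376] dir -103.62756881552897 [0.05250564 0.00197993]
0.075 68 [0.55951185 0.14723391] dir 76.64312204229799 [0.0595346  0.00204957]
stand ((0.5711230039596558, 0.14371652901172638), (0.07015454769134521, 0.07040607929229736), 79.59684753417969) 0.024145016488685188
cap [ 0.578905   -0.13921988  0.05947301] 366 ((0.5795242190361023, -0.13943931460380554), 0.012489113956689835)
rim 2031 ((0.5795252323150635, -0.13946223258972168), 0.03356625884771347) 0.05050740804149697
```

View pics/w1c.png

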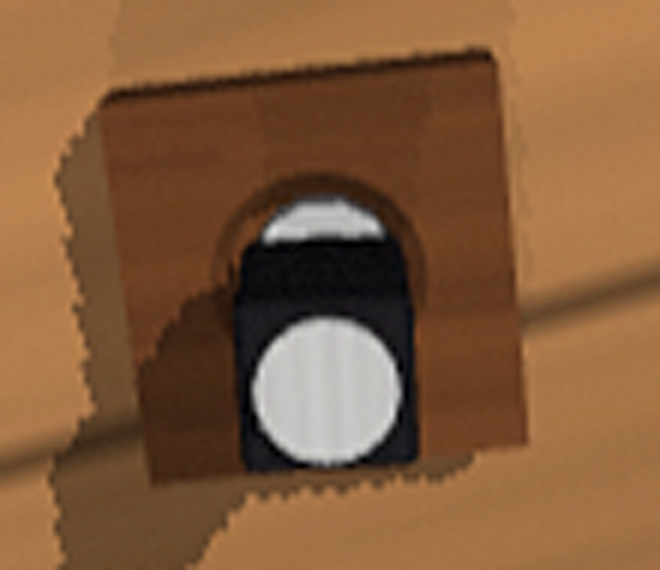

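```bash
python3 -m inch '[[-1.3,0.1,0,0,0,-3,1],[0,0,40,0,0,0,1],[0,0,40,0,0,0,1],[0,0,40,0,0,0,1],[0,0,35,0,0,0,1],[0,0,24,0,0,0,1],[0,0,0,0,0,0,1],[0,0,0,0,0,0,1]]' 100
python3 - <<'E'
from h import *
n="wrist"; c=cal(n); s=readout.sense(); p,d=camera(n); cv2.imwrite("pics/w2.png",p)
print(s["tool_pos"],s["q"],s["wrist_force"],s["ee_rot"])
E
```

```text
time: 3.6
tool_pos: [0.5713, 0.146, 0.0533]
ee_rot: [[-0.972, 0.234, 0.002], [0.234, 0.972, 0.001], [-0.002, 0.001, -1.0]]
wrist_force: [0.3, 0.2, 0.0]
finger_gap: 0.0853
[0.57125955 0.1459962  0.05333457] [-17.13616276  42.46334418   1.090011   101.86515976  -1.25990675
  35.56970327  61.14958162] [0.30289356 0.24776679 0.0460548 ] [[-9.72197554e-01  2.34154318e-01  1.91587699e-03]
 [ 2.34155661e-01  9.72198987e-01  5.06458646e-04]
 [-1.74402419e-03  9.40991301e-04 -9.99998036e-01]]
```

View pics/w2.png

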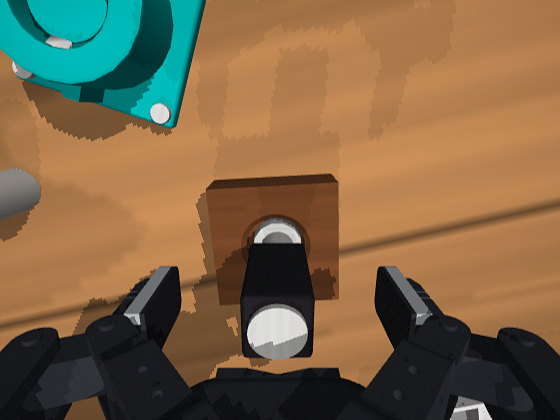

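The handle top is at (277,332), centred between the fingers at (178) and (376). I'll close and watch the force.

```bash
python3 -m inch '[[0,0,0,0,0,0,0],[0,0,0,0,0,0,0],[0,0,0,0,0,0,0],[0,0,0,0,0,0,0],[0,0,0,0,0,0,0],[0,0,0,0,0,0,0]]' 100
python3 - <<'E'
from h import *
n="wrist"; c=cal(n); s=readout.sense(); p,d=camera(n); cv2.imwrite("pics/w3.png",p)
print(s["tool_pos"],s["wrist_force"],s["moment"],s["finger_gap"])
E
```

```text
time: 4.4
tool_pos: [0.5709, 0.1459, 0.0528]
ee_rot: [[-0.972, 0.234, 0.001], [0.234, 0.972, 0.0], [-0.001, 0.001, -1.0]]
wrist_force: [-0.0, -1.0, 4.4]
finger_gap: 0.0251
[0.57085567 0.14587662 0.05278611] [-0.01521081 -1.00258043  4.40326304] [ 0.05369586  0.06046911 -0.01757829] 0.025078349642219465
```

View pics/w3.png

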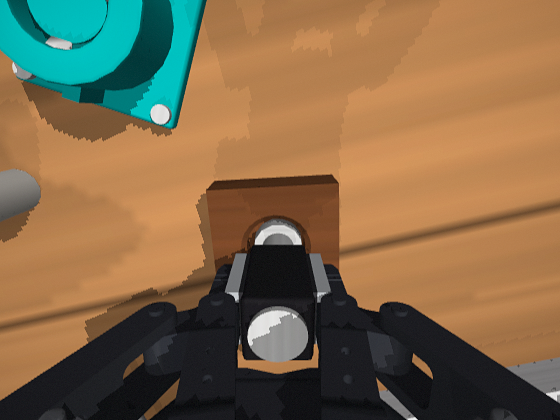

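The fingers are closed on the flats (gap 25 mm), with the foot still in the stand hole. Lifting now, then a check of tilt and weight.

```bash
python3 -m inch '[[0,0,-8,0,0,0,0],[0,0,-16,0,0,0,0],[0,0,-26,0,0,0,0],[0,0,-26,0,0,0,0],[0,0,-14,0,0,0,0],[0,0,0,0,0,0,0],[0,0,0,0,0,0,0]]' 100
python3 - <<'E'
from h import *
s=readout.sense(); print(s["time"],s["tool_pos"],s["wrist_force"],s["moment"],s["finger_gap"])
for n in("wrist","scene","top"):
    c=cal(n); p,d=camera(n); cv2.imwrite(f"pics/{n}4.png",p); np.savez(f"pics/{n}4.npz",p=p,d=d,K=c[0],R=c[1],t=c[2])
z=np.load("pics/scene4.npz"); c=(z["K"],z["R"],z["t"]); u,v=proj([.571,.145,.12],c).astype(int)
cv2.imwrite("pics/s4c.png",cv2.resize(z["p"][v-50:v+70,u-70:u+70],None,fx=5,fy=5,interpolation=cv2.INTER_CUBIC))
E
```

```text
time: 5.32
tool_pos: [0.5695, 0.1454, 0.1414]
ee_rot: [[-0.972, 0.234, -0.002], [0.234, 0.972, -0.001], [0.002, -0.001, -1.0]]
wrist_force: [0.3, -0.3, -1.7]
finger_gap: 0.0249
5.325 [0.56953313 0.14543874 0.1413619 ] [ 0.30051133 -0.30454555 -1.67556332] [ 0.03647905 -0.00751581 -0.00821495] 0.024946800844728844
```

View pics/s4c.png

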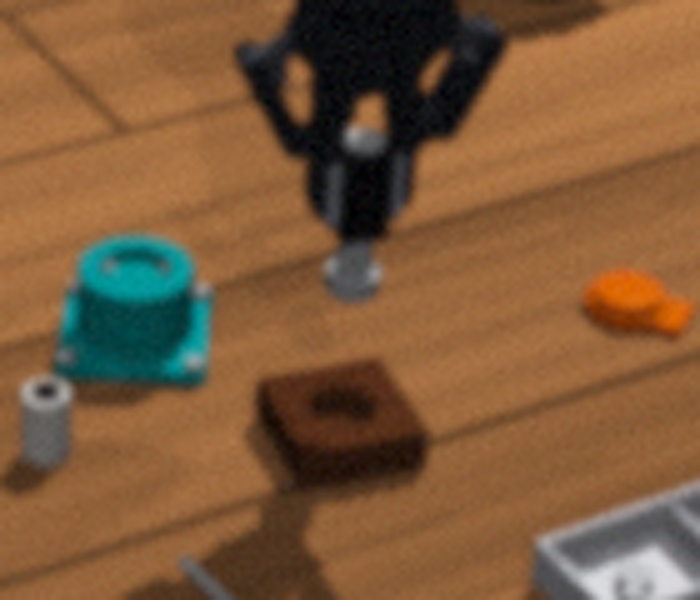

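View pics/wrist4.png

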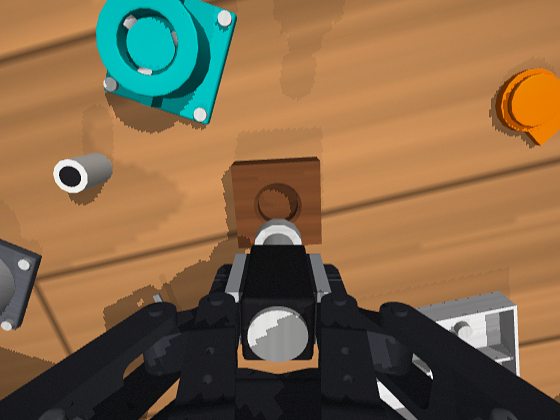

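The tool is out and upright in the grip, and the stand hole shows at (277,203). Next I'll measure the tool's position relative to the TCP and the hole centre.

```bash
python3 - <<'E'
from h import *
for n in("wrist","top","scene"):
    z=np.load(f"pics/{n}4.npz"); c=(z["K"],z["R"],z["t"]); C=cloud(z["d"],c); F=C.reshape(-1,3)
    tcp=np.array([.56953,.14544,.14136]); 
    def sel(cx,cy,r,a,b): return F[(np.hypot(F[:,0]-cx,F[:,1]-cy)<r)&(F[:,2]>a)&(F[:,2]<b)]
    print(n)
    P=sel(.5705,.145,.02,.178,.19)
    if len(P): print(" disc",len(P),P.mean(0),cv2.minEnclosingCircle(P[:,:2].astype(np.float32)),np.median(P[:,2]))
    P=sel(.5705,.145,.022,.09,.115)
    if len(P): print(" foot",len(P),P.mean(0),P.min(0),P.max(0))
    for lo in(.137,.145,.153,.161,.169):
        Q=sel(.5705,.145,.03,lo,lo+.008)
        Q=Q[np.abs((Q[:,:2]-[.5705,.145])@[.234,.972])<.012]
        if len(Q)>8 and n=="wrist": print("  ",lo,len(Q),np.median((Q[:,:2]-[.5705,.145])@[-.972,.234]))
    P=sel(.571,.144,.02,.0,.02)
    if len(P): print(" hole",len(P),P.mean(0),cv2.minEnclosingCircle(P[:,:2].astype(np.float32)))
    P=sel(.571,.144,.06,.022,.028);print(" stand",cv2.minAreaRect(P[:,:2].astype(np.float32)))
    if n=="wrist":
        # hole by dark/edge : rectified plane view at z=.025
        pass
E
```

```text
wrist
 disc 5763 [0.56822704 0.14525496 0.18434314] ((0.5694052577018738, 0.14528512954711914), 0.019399259239435196) 0.1848037409086201
 foot 824 [0.56235223 0.14651617 0.1082738 ] [0.55681396 0.13175189 0.0973525 ] [0.57208239 0.15812994 0.11491858]
   0.137 353 0.011919629153520983
   0.145 421 0.011878317091063465
   0.153 486 0.011843785870445322
   0.161 579 0.011792493792266908
   0.169 699 0.01180302330309663
 hole 1110 [0.57303336 0.14334964 0.0097451 ] ((0.5717859268188477, 0.14367122948169708), 0.016610851511359215)
 stand ((0.5712584853172302, 0.1437588632106781), (0.07022997736930847, 0.07045543938875198), 79.54996490478516)
top
 disc 1 [0.5551507  0.13320287 0.17936061] ((0.5551506876945496, 0.13320286571979523), 9.999999747378752e-05) 0.17936061167123793
 foot 22 [0.56002275 0.14001487 0.107819  ] [0.55709    0.13160018 0.0979356 ] [0.56641426 0.14780043 0.11433958]
 hole 115 [0.57180741 0.14425277 0.01048791] ((0.5728862881660461, 0.14521189033985138), 0.016027074307203293)
 stand ((0.5683841705322266, 0.13240504264831543), (0.04660874977707863, 0.07025842368602753), 80.25662994384766)
scene
 disc 91 [0.57675627 0.14555588 0.18516338] ((0.5736429691314697, 0.14491777122020721), 0.018406003713607788) 0.18567686918479026
 foot 70 [0.57672488 0.14157913 0.10866489] [0.55756193 0.13268902 0.09980035] [0.58708776 0.16020913 0.11496676]
 hole 47 [0.56142833 0.15169818 0.01369726] ((0.5652731657028198, 0.15135180950164795), 0.015102481469511986)
 stand ((0.5704004764556885, 0.14604313671588898), (0.07297815382480621, 0.07702343910932541), 78.89283752441406)
```

```bash
python3 -m inch '[[-3,-12,0,0,0,0,0],[-8,-30,0,0,0,0,0],[-11,-40,0,0,0,0,0],[-12,-44,0,0,0,0,0],[-12,-44,0,0,0,0,0],[-11,-40,0,0,0,0,0],[-9,-34,0,0,0,0,0],[-6,-22,0,0,0,0,0],[-2,-8,0,0,0,0,0],[0,0,0,0,0,0,0],[0,0,0,0,0,0,0]]' 100
python3 - <<'E'
from h import *
s=readout.sense(); print(s["time"],s["tool_pos"],s["wrist_force"],s["moment"],s["finger_gap"])
for n in("wrist","scene","top"):
    c=cal(n); p,d=camera(n); cv2.imwrite(f"pics/{n}5.png",p); np.savez(f"pics/{n}5.npz",p=p,d=d,K=c[0],R=c[1],t=c[2])
z=np.load("pics/scene5.npz"); c=(z["K"],z["R"],z["t"]); u,v=proj([.579,-.139,.1],c).astype(int)
cv2.imwrite("pics/s5c.png",cv2.resize(z["p"][v-60:v+60,u-70:u+70],None,fx=5,fy=5,interpolation=cv2.INTER_CUBIC))
z=np.load("pics/wrist5.npz"); c=(z["K"],z["R"],z["t"]); F=cloud(z["d"],c).reshape(-1,3)
def sel(cx,cy,r,a,b): return F[(np.hypot(F[:,0]-cx,F[:,1]-cy)<r)&(F[:,2]>a)&(F[:,2]<b)]
x,y=s["tool_pos"][:2]+np.array([.0018,-.001]); R=s["ee_rot"]; xa=R[:2,0]; ya=R[:2,1]
for lo in(.145,.153,.161,.169):
    Q=sel(x,y,.03,lo,lo+.008); q=Q[:,:2]-[x,y]; k=np.abs(q@ya)<.012
    print(lo,k.sum(),"axis err along toolx",np.median(q[k]@xa)-.013)
P=sel(x,y,.022,.095,.112); q=P[:,:2]-[x,y]
print("foot",len(P),"toolx max",(q@xa).max()-.014,"tooly",(q@ya).min(),(q@ya).max(),P[:,2].min())
P=sel(.579,-.139,.045,.049,.055); print("rim",len(P),cv2.minEnclosingCircle(P[:,:2].astype(np.float32)))
P=sel(.579,-.139,.06,.008,.012); print("plate",len(P),cv2.minAreaRect(P[:,:2].astype(np.float32)))
P=sel(.579,-.139,.02,.057,.064); print("cap",len(P),P.mean(0) if len(P) else 0)
E
```

```text
time: 6.85
tool_pos: [0.5783, -0.1361, 0.1422]
ee_rot: [[-0.973, 0.232, -0.0], [0.232, 0.973, 0.001], [0.001, 0.001, -1.0]]
wrist_force: [-0.2, 0.2, -1.7]
finger_gap: 0.0249
6.85 [ 0.57827804 -0.13614812  0.14221394] [-0.16480045  0.15163734 -1.70403256] [ 0.02286522 -0.03078636  0.05140478] 0.024917713519887027
0.145 416 axis err along toolx -0.00013362759732542945
0.153 475 axis err along toolx -0.000181314121577179
0.161 569 axis err along toolx -0.00020042585152664667
0.169 688 axis err along toolx -0.00019572521698485272
foot 744 toolx max -1.959268101678867e-05 tooly -0.013288418862875854 0.01317468468007652 0.09834448136248435
rim 3395 ((0.579185426235199, -0.13999034464359283), 0.03285032510757446)
plate 2495 ((0.5790676474571228, -0.1399969607591629), (0.08363287150859833, 0.08362060785293579), 50.933998107910156)
cap 483 [ 0.57484622 -0.13964696  0.05894747]
```

View pics/s5c.png

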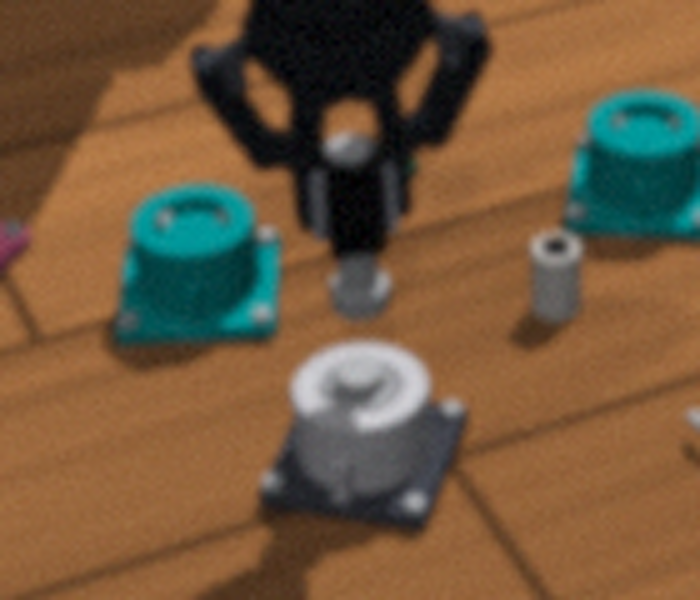

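View pics/wrist5.png

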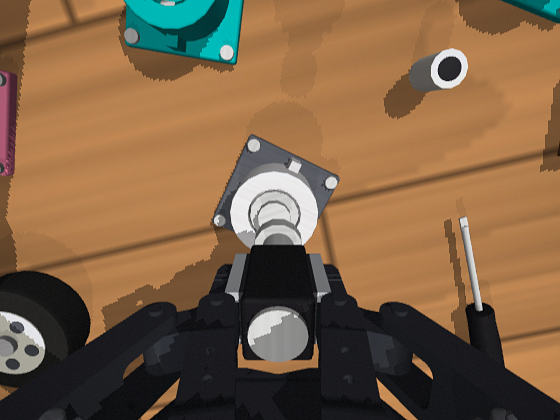

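The tool is upright above the right housing. The cap boss is at (272,205) in the wrist view, and the tool sits about 2.7 mm too far along +y. I'll correct that and come down close to the cap.

```bash
python3 -m inch '[[0.5,-2.7,8,0,0,0,0],[0,0,13,0,0,0,0],[0,0,9,0,0,0,0],[0,0,4,0,0,0,0],[0,0,0,0,0,0,0],[0,0,0,0,0,0,0]]' 100
python3 - <<'E'
from h import *
s=readout.sense(); print(s["time"],s["tool_pos"],s["wrist_force"],s["moment"],s["finger_gap"])
for n in("wrist","scene"):
    c=cal(n); p,d=camera(n); cv2.imwrite(f"pics/{n}6.png",p); np.savez(f"pics/{n}6.npz",p=p,d=d,K=c[0],R=c[1],t=c[2])
z=np.load("pics/scene6.npz"); c=(z["K"],z["R"],z["t"]); u,v=proj([.579,-.139,.07],c).astype(int)
cv2.imwrite("pics/s6c.png",cv2.resize(z["p"][v-45:v+45,u-50:u+50],None,fx=6,fy=6,interpolation=cv2.INTER_CUBIC))
E
```

```text
time: 7.75
tool_pos: [0.5774, -0.1406, 0.1086]
ee_rot: [[-0.972, 0.234, 0.001], [0.234, 0.972, -0.0], [-0.001, -0.0, -1.0]]
wrist_force: [0.6, 0.1, -1.7]
finger_gap: 0.0249
7.75 [ 0.57742338 -0.14061217  0.10864062] [ 0.59058491  0.1492959  -1.72858957] [ 0.03618955 -0.09064441  0.00053247] 0.024933267497071115
```

View pics/s6c.png

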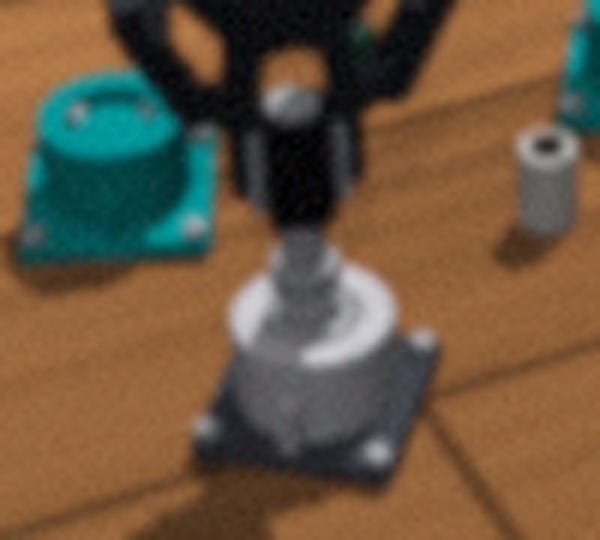

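View pics/wrist6.png

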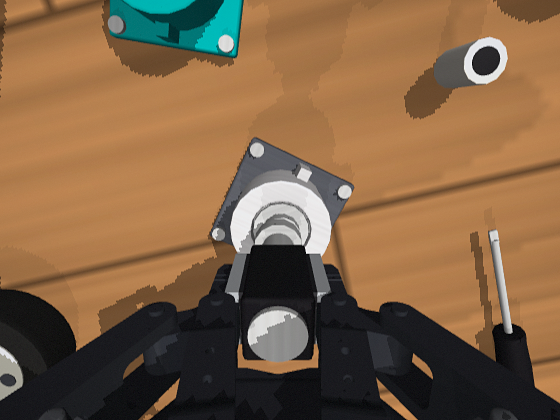

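```bash
python3 - <<'E'
from h import *
z=np.load("pics/wrist6.npz"); c=(z["K"],z["R"],z["t"]); F=cloud(z["d"],c).reshape(-1,3)
def sel(cx,cy,r,a,b): return F[(np.hypot(F[:,0]-cx,F[:,1]-cy)<r)&(F[:,2]>a)&(F[:,2]<b)]
def circ(P,r0=None):
    from scipy.optimize import least_squares
    f=(lambda p:np.hypot(P[:,0]-p[0],P[:,1]-p[1])-r0)
    return least_squares(f,P[:,:2].mean(0)+[.005,0],loss="soft_l1",f_scale=.0005).x
P=sel(.579,-.14,.045,.049,.055); print("rim",len(P),cv2.minEnclosingCircle(P[:,:2].astype(np.float32)))
P=sel(.579,-.14,.06,.008,.012); print("plate",len(P),cv2.minAreaRect(P[:,:2].astype(np.float32)))
P=sel(.579,-.141,.018,.0665,.0765); print("foot side",len(P),P.min(0),P.max(0),circ(P,.014))
P=sel(.579,-.141,.03,.115,.14); xa=np.array([-.972,.234]); ya=np.array([.234,.972]); q=P[:,:2]-[.579,-.141]; k=abs(q@ya)<.011; k&=(q@xa<.016); print("handle x", np.median(q[k]@xa)-.013)
C=cloud(z["d"],c); hsv=z["p"].max(-1)
m=(C[...,2]>.145)&(hsv>120)&(np.hypot(C[...,0]-.579,C[...,1]+.141)<.02); P=C[m]; print("disc",m.sum(),cv2.minEnclosingCircle(P[:,:2].astype(np.float32)),P.mean(0))
z=np.load("pics/scene6.npz"); c=(z["K"],z["R"],z["t"]); F=cloud(z["d"],c).reshape(-1,3)
P=sel(.579,-.141,.02,.069,.0765); print("scene foot",len(P),P.mean(0),circ(P,.014) if len(P)>5 else 0)
P=sel(.579,-.14,.045,.049,.055); print("scene rim",len(P),cv2.minEnclosingCircle(P[:,:2].astype(np.float32)))
E
```

```text
rim 4078 ((0.5790656805038452, -0.13987421989440918), 0.032724179327487946)
plate 3125 ((0.5789650082588196, -0.1398383527994156), (0.08368401974439621, 0.08334354311227798), 51.01457977294922)
foot side 326 [ 0.56492017 -0.15355687  0.06674304] [ 0.58001416 -0.12778001  0.07649886] [ 0.57975813 -0.14176022]
handle x -0.0004920908993825395
disc 2605 ((0.5772451758384705, -0.14061039686203003), 0.01904250867664814) [ 0.57856951 -0.14148734  0.15395399]
scene foot 28 [ 0.58730734 -0.14396351  0.0732866 ] [ 0.60038941 -0.1452806 ]
scene rim 283 ((0.5804334282875061, -0.13871566951274872), 0.03499891236424446)
```

The foot is about 1.8 mm off to -y. I'll correct it and start feeling down.

```bash
python3 -m inch '[[1,1.6,0,0,0,0,0],[0,0,1,0,0,0,0],[0,0,1,0,0,0,0],[0,0,1,0,0,0,0],[0,0,0,0,0,0,0]]' 100; python3 -m inch '[[0,0,0.7,0,0,0,0],[0,0,0.7,0,0,0,0]]';python3 -m inch '[[0,0,0.7,0,0,0,0]]'
```

```text
time: 8.48
tool_pos: [0.5763, -0.1388, 0.1051]
ee_rot: [[-0.972, 0.234, -0.0], [0.234, 0.972, -0.0], [0.0, -0.0, -1.0]]
wrist_force: [-0.4, 0.0, -2.6]
finger_gap: 0.0252
time: 8.72
tool_pos: [0.5765, -0.1388, 0.1039]
ee_rot: [[-0.972, 0.234, 0.0], [0.234, 0.972, -0.0], [-0.0, -0.0, -1.0]]
wrist_force: [0.3, 0.7, -2.2]
finger_gap: 0.0249
time: 8.85
tool_pos: [0.5764, -0.1387, 0.1032]
ee_rot: [[-0.972, 0.234, -0.0], [0.234, 0.972, -0.0], [0.0, -0.0, -1.0]]
wrist_force: [-0.2, -0.4, -2.4]
finger_gap: 0.0252
```

```bash
for i in 1; do python3 -m inch '[[0,0,0.6,0,0,0,0]]' | egrep 'pos|force'; python3 -m inch '[[0,0,0.6,0,0,0,0]]'| egrep 'pos|force'; python3 -m inch '[[0,0,0.6,0,0,0,0]]'| egrep 'pos|force'; python3 -m inch '[[0,0,0.6,0,0,0,0]]'| egrep 'pos|force'; python3 -m inch '[[0,0,0.6,0,0,0,0]]'| egrep 'pos|force'; done
```

```text
tool_pos: [0.5765, -0.1388, 0.1026]
wrist_force: [0.5, 0.3, -1.9]
tool_pos: [0.5766, -0.1389, 0.1023]
wrist_force: [-0.5, -0.4, 1.3]
tool_pos: [0.5768, -0.1389, 0.102]
wrist_force: [-0.8, 0.5, 2.8]
tool_pos: [0.5769, -0.1389, 0.1015]
wrist_force: [-0.5, -0.2, 3.8]
tool_pos: [0.5769, -0.1389, 0.1009]
wrist_force: [-1.1, 0.2, 5.3]
```

Contact came at TCP z of about 0.1024. Home should therefore be near 0.0946 and the click near 0.0937–0.0944.

```bash
python3 -m inch '[[0,0,0.6,0,0,0,0]]' | egrep 'pos|force'; python3 -m inch '[[0,0,0.6,0,0,0,0]]'| egrep 'pos|force'; python3 -m inch '[[0,0,0.6,0,0,0,0]]'| egrep 'pos|force'; python3 -m inch '[[0,0,0.6,0,0,0,0]]'| egrep 'pos|force'; python3 -m inch '[[0,0,0.6,0,0,0,0]]'| egrep 'pos|rot|force'
```

```text
tool_pos: [0.5769, -0.1389, 0.1003]
wrist_force: [-1.4, 0.1, 6.2]
tool_pos: [0.5769, -0.1389, 0.1002]
wrist_force: [-3.0, 0.6, 10.7]
tool_pos: [0.577, -0.1389, 0.1]
wrist_force: [-3.5, 0.7, 12.2]
tool_pos: [0.577, -0.1389, 0.0997]
wrist_force: [-3.1, 0.8, 12.7]
tool_pos: [0.5769, -0.1389, 0.0984]
ee_rot: [[-0.972, 0.234, 0.001], [0.234, 0.972, -0.0], [-0.001, -0.0, -1.0]]
wrist_force: [-1.7, -0.8, 8.2]
```

```bash
python3 -m inch '[[0,0,0.6,0,0,0,0]]' | egrep 'pos|force'; python3 -m inch '[[0,0,0.6,0,0,0,0]]'| egrep 'pos|force'; python3 -m inch '[[0,0,0.6,0,0,0,0]]'| egrep 'pos|force'; python3 -m inch '[[0,0,0.5,0,0,0,0]]'| egrep 'pos|force'
```

```text
tool_pos: [0.5769, -0.1388, 0.0979]
wrist_force: [-2.5, 0.9, 8.5]
tool_pos: [0.5769, -0.1389, 0.0975]
wrist_force: [-3.1, 0.6, 10.2]
tool_pos: [0.577, -0.1389, 0.097]
wrist_force: [-2.5, 0.9, 11.1]
tool_pos: [0.577, -0.1389, 0.0967]
wrist_force: [-2.8, 0.8, 13.3]
```

```bash
python3 -m inch '[[0,0,0.5,0,0,0,0]]' | egrep 'pos|force'; python3 -m inch '[[0,0,0.5,0,0,0,0]]'| egrep 'pos|force'; python3 -m inch '[[0,0,0.5,0,0,0,0]]'| egrep 'pos|force'
```

```text
tool_pos: [0.577, -0.1389, 0.0964]
wrist_force: [-2.9, 1.5, 13.3]
tool_pos: [0.577, -0.1389, 0.096]
wrist_force: [-3.6, 0.8, 14.8]
tool_pos: [0.577, -0.1389, 0.0957]
wrist_force: [-3.3, 0.2, 14.0]
```

```bash
python3 -m inch '[[0,0,0.5,0,0,0,0]]' | egrep 'pos|force'; python3 -m inch '[[0,0,0.5,0,0,0,0]]'| egrep 'pos|force'; python3 -m inch '[[0,0,0.5,0,0,0,0]]'| egrep 'pos|force'
```

```text
tool_pos: [0.577, -0.1389, 0.0951]
wrist_force: [-3.8, 0.9, 15.4]
tool_pos: [0.577, -0.1389, 0.0949]
wrist_force: [-4.0, 0.9, 16.3]
tool_pos: [0.577, -0.1389, 0.0946]
wrist_force: [-3.8, 0.6, 17.4]
```

```bash
python3 -m inch '[[0,0,0.4,0,0,0,0]]' | egrep 'pos|force'; python3 -m inch '[[0,0,0.4,0,0,0,0]]'| egrep 'pos|force'
```

```text
tool_pos: [0.577, -0.1389, 0.0943]
wrist_force: [-3.7, 1.3, 17.7]
tool_pos: [0.577, -0.1389, 0.0941]
wrist_force: [-5.2, 0.7, 19.5]
```

```bash
python3 -m inch '[[0,0,0.3,0,0,0,0]]' | egrep 'pos|force'; python3 -m inch '[[0,0,0.3,0,0,0,0]]'| egrep 'pos|force'
```

```text
tool_pos: [0.577, -0.1389, 0.094]
wrist_force: [-5.4, 1.2, 19.7]
tool_pos: [0.5771, -0.1389, 0.094]
wrist_force: [-5.0, 1.3, 21.3]
```

```bash
python3 -m inch '[[0,0,0.3,0,0,0,0]]' | egrep 'pos|force'
```

```text
tool_pos: [0.5771, -0.1389, 0.0939]
wrist_force: [-5.2, 1.6, 23.4]
```

```bash
python3 -m inch '[[0,0,0.3,0,0,0,0]]' | egrep 'pos|force'
```

```text
tool_pos: [0.5771, -0.1389, 0.0939]
wrist_force: [-6.4, 1.6, 24.9]
```

TCP z has stopped at 0.0939 and the force is climbing steadily to about 27 N on the cap, so this looks like the hard stop. I'll back off gently: if the cap clicked, the force should vanish near home height, and if not, the washer follows up.

```bash
python3 -m inch '[[0,0,-1.2,0,0,0,0]]' | egrep 'pos|force'; python3 -m inch '[[0,0,-0.8,0,0,0,0]]'| egrep 'pos|force'; python3 -m inch '[[0,0,-0.8,0,0,0,0]]'| egrep 'pos|force';python3 -m inch '[[0,0,-0.8,0,0,0,0]]'| egrep 'pos|force';python3 -m inch '[[0,0,-0.8,0,0,0,0]]'| egrep 'time|pos|force'
```

```text
tool_pos: [0.577, -0.1389, 0.0942]
wrist_force: [-3.9, 0.9, 16.2]
tool_pos: [0.577, -0.1389, 0.0946]
wrist_force: [-4.5, 0.3, 14.9]
tool_pos: [0.577, -0.1389, 0.0952]
wrist_force: [-3.9, 1.8, 13.4]
tool_pos: [0.5769, -0.1388, 0.0953]
wrist_force: [-2.3, 0.6, 7.9]
time: 12.72
tool_pos: [0.5769, -0.1388, 0.0954]
wrist_force: [-0.2, -0.2, 4.0]
```

The force falls from 13 to 4 N while z stays at 0.0953, so something now holds the cap there, consistent with the click. I'll retreat and look.

```bash
python3 -m inch '[[0,0,-1,0,0,0,0],[0,0,-1,0,0,0,0],[0,0,-10,0,0,0,0],[0,0,-20,0,0,0,0],[0,0,-20,0,0,0,0],[0,0,0,0,0,0,0],[0,0,0,0,0,0,0]]' | egrep 'time|pos|force'
python3 - <<'E'
from h import *
s=readout.sense(); print(s["tool_pos"],s["wrist_force"],s["finger_gap"])
for n in("wrist","scene"):
    c=cal(n); p,d=camera(n); cv2.imwrite(f"pics/{n}7.png",p); np.savez(f"pics/{n}7.npz",p=p,d=d,K=c[0],R=c[1],t=c[2])
z=np.load("pics/scene7.npz"); c=(z["K"],z["R"],z["t"]); u,v=proj([.579,-.139,.07],c).astype(int)
cv2.imwrite("pics/s7c.png",cv2.resize(z["p"][v-45:v+45,u-50:u+50],None,fx=6,fy=6,interpolation=cv2.INTER_CUBIC))
for n in("wrist","scene"):
    z=np.load(f"pics/{n}7.npz"); c=(z["K"],z["R"],z["t"]); C=cloud(z["d"],c)
    r=np.hypot(C[...,0]-.579,C[...,1]+.1397)
    a=C[(r<.011)&(C[...,2]>.03)&(C[...,2]<.07)]; b=C[(r>.022)&(r<.030)&(C[...,2]>.04)&(C[...,2]<.06)]
    print(n,len(a),np.median(a[:,2]),len(b),np.median(b[:,2]))
E
```

```text
time: 13.6
tool_pos: [0.5757, -0.1386, 0.1456]
wrist_force: [0.2, 0.1, -2.7]
[ 0.57573178 -0.13859325  0.14555434] [ 0.22272011  0.06849313 -2.66645542] 0.02501216610541288
wrist 470 0.051802343080512306 1724 0.05022429088431196
scene 50 0.053411302704249264 153 0.052303291937037255
```

View pics/s7c.png

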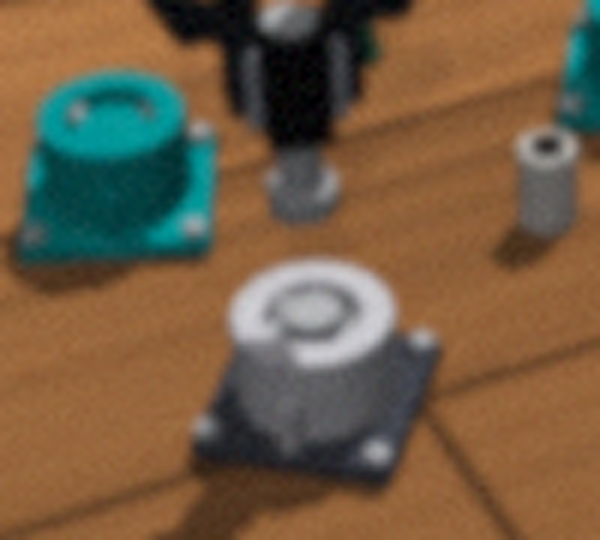

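View pics/wrist7.png

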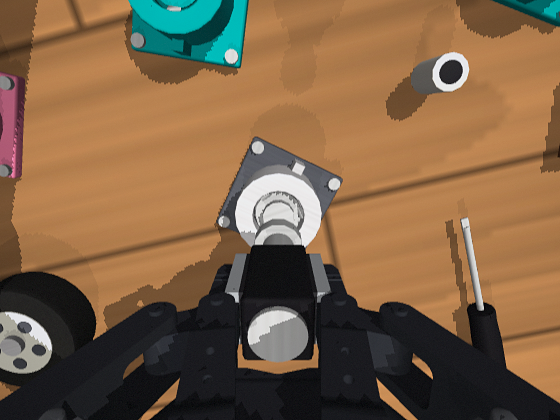

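The cap is home: its boss is 1.1–1.6 mm above the rim, at (272,210) in the wrist view. The tool goes back above the stand now.

```bash
python3 -m inch '[[3,12,0,0,0,0,0],[8,30,0,0,0,0,0],[10,40,0,0,0,0,0],[12,44,0,0,0,0,0],[12,44,0,0,0,0,0],[11,40,0,0,0,0,0],[9,34,0,0,0,0,0],[6,22,0,0,0,0,0],[2,8,0,0,0,0,0],[0,0,0,0,0,0,0],[0,0,0,0,0,0,0]]' 100 | egrep 'time|pos|force'
cat > m.py <<'E'
from h import *
from scipy.optimize import least_squares
import sys
k=sys.argv[1]
s=readout.sense(); print(s["time"],s["tool_pos"],s["wrist_force"],s["moment"],s["finger_gap"])
c=cal("wrist"); p,d=camera("wrist"); cv2.imwrite(f"pics/wrist{k}.png",p); F=cloud(d,c).reshape(-1,3)
def sel(cx,cy,r,a,b): return F[(np.hypot(F[:,0]-cx,F[:,1]-cy)<r)&(F[:,2]>a)&(F[:,2]<b)]
x,y=s["tool_pos"][:2]+np.array([.002,-.001]); R=s["ee_rot"]; xa=R[:2,0]; ya=R[:2,1]; zt=s["tool_pos"][2]-.0425
for lo in(.04,.05,.06,.07):
    Q=sel(x,y,.03,zt+lo,zt+lo+.008); q=Q[:,:2]-[x,y]; m=np.abs(q@ya)<.011; print("axis toolx",lo,m.sum(),round(np.median(q[m]@xa)-.013,4))
P=sel(x,y,.018,zt+.002,zt+.0115); P=P
f=lambda p:np.hypot(P[:,0]-p[0],P[:,1]-p[1])-.014
fc=least_squares(f,[x,y],loss="soft_l1",f_scale=.0005).x; print("foot",len(P),fc,"z",P[:,2].min())
P=sel(.571,.144,.06,.022,.028); st=cv2.minAreaRect(P[:,:2].astype(np.float32)); print("stand",st)
P=sel(.5712,.1438,.0155,.005,.013); print("hole floor pts",len(P))
e=np.array(st[0])-fc; print("move tool x,y mm",1000*e@xa,1000*e@ya)
E
python3 m.py 8
```

```text
time: 15.08
tool_pos: [0.5698, 0.1428, 0.1462]
wrist_force: [1.1, -1.3, -2.1]
15.075 [0.56979673 0.14280017 0.14619262] [ 1.10352449 -1.33797459 -2.07793446] [-0.08032148  0.0295124  -0.01581408] 0.024939781809923997
axis toolx 0.04 346 0.0001
axis toolx 0.05 419 0.0
axis toolx 0.06 518 0.0
axis toolx 0.07 640 0.0
foot 622 [0.57311323 0.14133586] z 0.1057361054956017
stand ((0.5713267922401428, 0.14378997683525085), (0.07028912752866745, 0.07048016041517258), 79.63658905029297)
hole floor pts 912
move tool x,y mm 2.316275427363855 1.9618638281159329
```

View pics/wrist8.png

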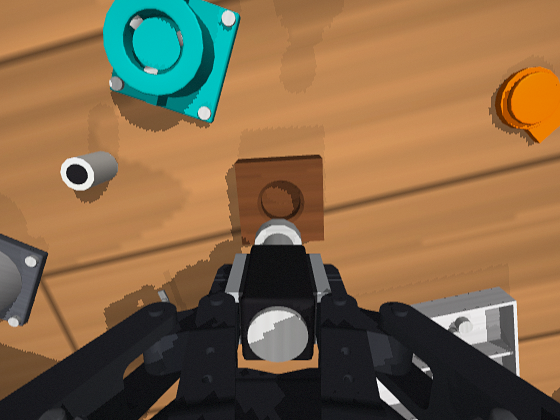

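The tool is upright above the stand, with the hole at (280,200). I'll correct by about 1.3/1.9 mm and lower it to just over the stand.

```bash
python3 -m inch '[[1.3,1.9,8,0,0,0,0],[0,0,20,0,0,0,0],[0,0,20,0,0,0,0],[0,0,12,0,0,0,0],[0,0,6,0,0,0,0],[0,0,0,0,0,0,0],[0,0,0,0,0,0,0]]' 100 | egrep 'time|pos|force'
python3 m.py 9
```

```text
time: 16.0
tool_pos: [0.5694, 0.147, 0.081]
wrist_force: [0.6, 0.2, -2.1]
16.0 [0.56939925 0.14699087 0.08096047] [ 0.57778827  0.15447693 -2.10104128] [-0.02378639  0.01830734 -0.00903366] 0.024612345822280904
axis toolx 0.04 346 0.0001
axis toolx 0.05 410 0.0
axis toolx 0.06 497 0.0
axis toolx 0.07 652 0.0001
foot 606 [0.57273845 0.1456943 ] z 0.04047258019929452
stand ((0.5650755763053894, 0.14488476514816284), (0.07006142288446426, 0.05856091529130936), 79.05450439453125)
hole floor pts 545
move tool x,y mm 7.260103133886357 -2.5818149043608623
```

View pics/wrist9.png

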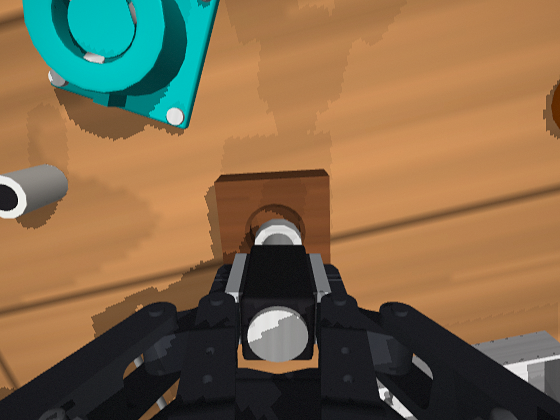

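The stand is partly hidden in this view, so its fit there isn't valid. Against the known centre (0.5713, 0.1438), the foot is about 1.5 mm to +y. In the image the foot centre is at column 278 and the hole at 276.

```bash
python3 -m inch '[[0.6,-1.5,0,0,0,0,0],[0,0,4,0,0,0,0],[0,0,4,0,0,0,0],[0,0,2,0,0,0,0],[0,0,0,0,0,0,0],[0,0,0,0,0,0,0]]' 100 | egrep 'time|pos|force'
python3 m.py 10; python3 - <<'E'
import cv2; p=cv2.imread("pics/wrist10.png"); cv2.imwrite("pics/w10c.png",cv2.resize(p[160:270,190:360],None,fx=4,fy=4,interpolation=cv2.INTER_CUBIC))
E
```

```text
time: 16.8
tool_pos: [0.568, 0.1456, 0.0703]
wrist_force: [-0.2, -0.7, -1.6]
16.8 [0.56799759 0.1455748  0.07033562] [-0.17145264 -0.65733617 -1.62815035] [ 0.02083649 -0.02606059  0.00784027] 0.025347530409550224
axis toolx 0.04 340 0.0001
axis toolx 0.05 408 0.0001
axis toolx 0.06 510 0.0
axis toolx 0.07 636 0.0
foot 613 [0.57128323 0.14423235] z 0.029885695626218577
stand ((0.5634205341339111, 0.14532946050167084), (0.07038583606481552, 0.054386258125305176), 79.50927734375)
hole floor pts 271
move tool x,y mm 7.900969106436151 -0.7747999125381554
```

View pics/w10c.png

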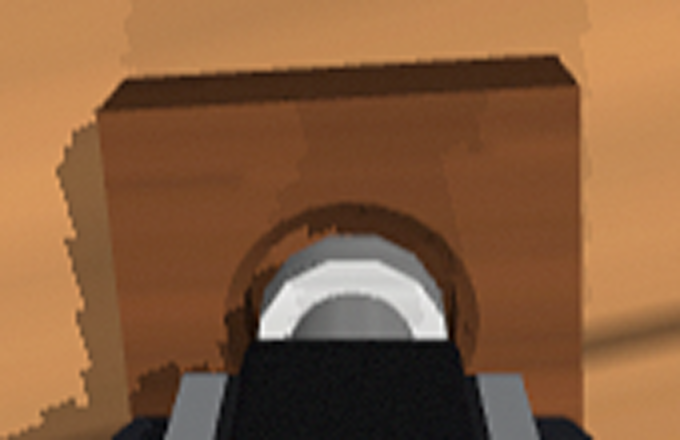

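The foot is centred on the hole (columns 353 and 352 in the crop). Lowering in.

```bash
python3 -m inch '[[-0.5,0,2,0,0,0,0],[0,0,2,0,0,0,0],[0,0,2,0,0,0,0]]' | egrep 'pos|force'; python3 -m inch '[[0,0,2,0,0,0,0],[0,0,2,0,0,0,0]]' | egrep 'pos|force'; python3 -m inch '[[0,0,2,0,0,0,0],[0,0,2,0,0,0,0]]' | egrep 'pos|force'; python3 -m inch '[[0,0,1.5,0,0,0,0],[0,0,0,0,0,0,0]]' | egrep 'time|pos|force'
```

```text
tool_pos: [0.5683, 0.1454, 0.0641]
wrist_force: [0.2, 0.2, -2.6]
tool_pos: [0.5684, 0.1454, 0.0601]
wrist_force: [-0.3, -0.3, -2.2]
tool_pos: [0.5684, 0.1454, 0.0562]
wrist_force: [-1.1, 0.5, -2.5]
time: 17.98
tool_pos: [0.5683, 0.1454, 0.0546]
wrist_force: [0.0, 1.2, -1.4]
```

```bash
python3 -m inch '[[0,0,1,0,0,0,0],[0,0,0.5,0,0,0,0]]' | egrep 'pos|force'; python3 -m inch '[[0,0,0.5,0,0,0,0]]' | egrep 'pos|force'; python3 -m inch '[[0,0,0.5,0,0,0,0],[0,0,0,0,0,0,0]]' | egrep 'time|pos|force'
```

```text
tool_pos: [0.5684, 0.1454, 0.0533]
wrist_force: [0.7, 0.6, -2.7]
tool_pos: [0.5684, 0.1455, 0.0528]
wrist_force: [-0.5, 0.2, 1.4]
time: 18.6
tool_pos: [0.5684, 0.1454, 0.0528]
wrist_force: [-1.2, 0.1, 2.9]
```

It is on the floor at the same TCP height as when I gripped it (0.0528). I'll release and look.

```bash
python3 -m inch '[[0,0,0,0,0,0,0.33],[0,0,0,0,0,0,0.38],[0,0,0,0,0,0,0.5],[0,0,0,0,0,0,0.7],[0,0,0,0,0,0,1],[0,0,0,0,0,0,1],[0,0,0,0,0,0,1]]' 20
python3 - <<'E'
from h import *
p,d=camera("wrist"); cv2.imwrite("pics/w11.png",p)
E
```

```text
time: 19.48
tool_pos: [0.5684, 0.1455, 0.0523]
ee_rot: [[-0.972, 0.234, -0.0], [0.234, 0.972, -0.0], [0.0, -0.0, -1.0]]
wrist_force: [-0.4, 0.4, 0.3]
finger_gap: 0.0856
```

View pics/w11.png

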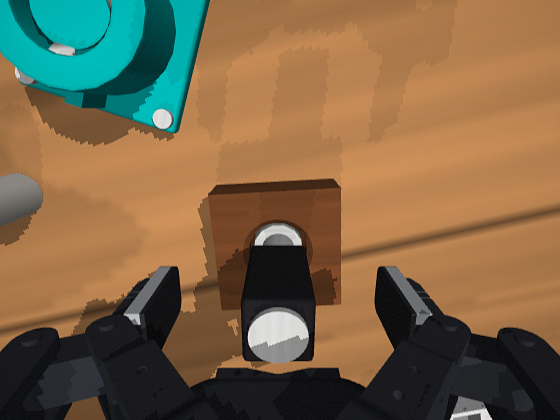

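The tool stands free and upright at (279,335), with the fingers open and clear on both sides. I'll retreat straight up and check everything.

```bash
python3 -m inch '[[0,0,-15,0,0,0,1],[0,0,-30,0,0,0,1],[0,0,-40,0,0,0,1],[0,0,-40,0,0,0,1],[0,0,-40,0,0,0,1],[0,0,-10,0,0,0,1],[0,0,0,0,0,0,1],[0,0,0,0,0,0,1]]' | egrep 'time|pos|force'
python3 - <<'E'
from h import *
for n in("wrist","top","scene"):
    c=cal(n); p,d=camera(n); cv2.imwrite(f"pics/{n}12.png",p); C=cloud(d,c); F=C.reshape(-1,3)
    def sel(cx,cy,r,a,b): return F[(np.hypot(F[:,0]-cx,F[:,1]-cy)<r)&(F[:,2]>a)&(F[:,2]<b)]
    P=sel(.571,.144,.03,.093,.11); print(n,"disc",len(P),P.mean(0) if len(P) else 0)
    if n=="wrist":
        for lo in(.05,.06,.07,.08):
            Q=sel(.571,.144,.03,lo,lo+.008); Q=Q[(Q[:,0]-.571)*-.972+(Q[:,1]-.144)*.234>.005]; print("  face",lo,((Q[:,:2]-[.571,.144])@[-.972,.234]).mean()-.013,((Q[:,:2]-[.571,.144])@[.234,.972]).mean())
    a=sel(.579,-.1397,.011,.03,.07); r=np.hypot(F[:,0]-.579,F[:,1]+.1397); b=F[(r>.022)&(r<.03)&(F[:,2]>.04)&(F[:,2]<.06)]
    if len(a): print("  cap over rim",np.median(a[:,2])-np.median(b[:,2]), "fit slope", np.linalg.lstsq(np.c_[a[:,:2]-a[:,:2].mean(0),np.ones(len(a))],a[:,2],rcond=None)[0])
    if n=="scene": cv2.imwrite("pics/s12c.png",cv2.resize(p[160:280,200:400],None,fx=4,fy=4,interpolation=cv2.INTER_CUBIC))
    if n!="wrist":
        q=cv2.imread(f"pics/{n}0.png"); cv2.imwrite(f"pics/diff{n}.png",cv2.absdiff(p,q)*3)
E
```

```text
time: 20.52
tool_pos: [0.5673, 0.1452, 0.2259]
wrist_force: [-0.6, 0.1, -0.5]
wrist disc 857 [0.56890312 0.14452886 0.09645627]
  face 0.05 0.0009277453958464483 -5.4373246547555235e-05
  face 0.06 0.0008851523093344679 -0.0004107520667985587
  face 0.07 0.0009290092700471597 0.00018724781218693316
  face 0.08 0.0008259299465962436 -0.0003517662960003362
  cap over rim 0.0015774337250100343 fit slope [ 0.06136297 -0.16471601  0.05154865]
top disc 122 [0.5690004  0.14397603 0.0978044 ]
  cap over rim 0.0018239842746462856 fit slope [ 0.00606786 -0.05206341  0.05312511]
scene disc 73 [0.57283184 0.14385132 0.09814306]
  cap over rim 0.0015040125467463625 fit slope [-0.10855056  0.21609386  0.05248156]
```

View pics/wrist12.png

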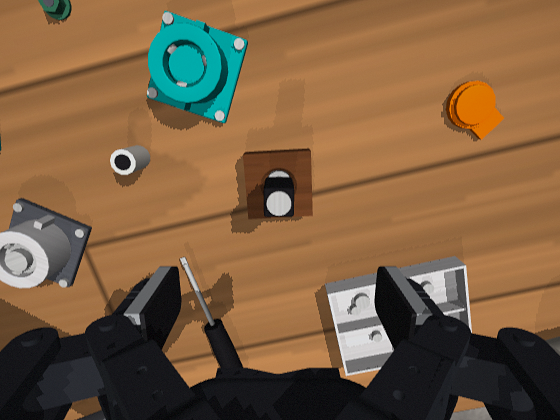

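View pics/s12c.png

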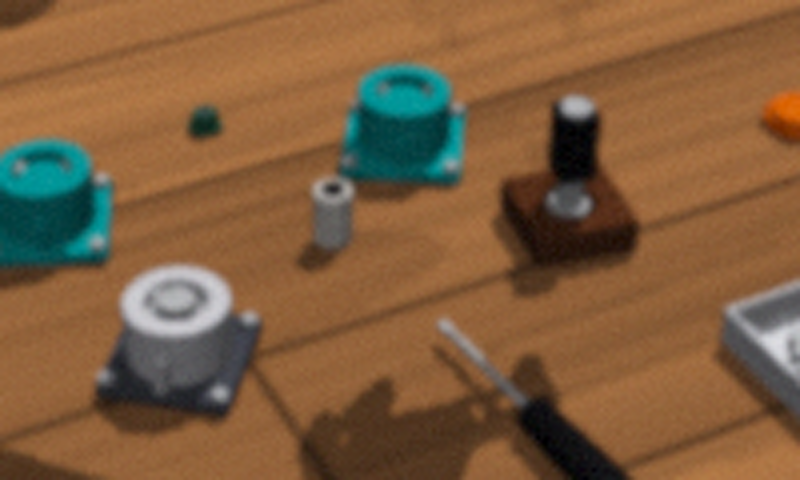

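View pics/diffscene.png

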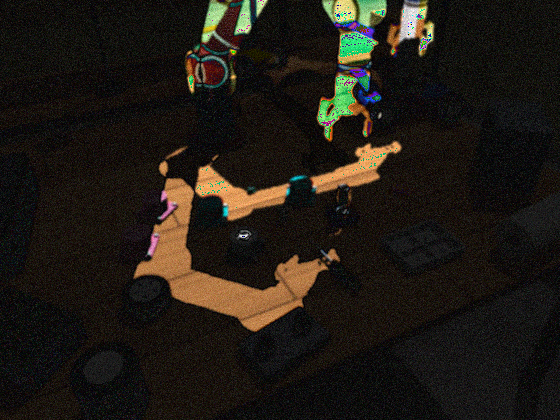

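The tool is upright in its hole. The difference image shows only shadows, the arm, the cap and a slight shift of the tool, so no bystander moved. The cap slope fits disagree in sign, probably from edge mixing, so I'll look closer at the cap before signing off.

```bash
python3 -m inch '[[-6,-23,0,0,0,0,1],[-9,-34,0,0,0,0,1],[-11,-40,0,0,0,0,1],[-12,-44,0,0,0,0,1],[-11,-40,0,0,0,0,1],[-9,-34,0,0,0,0,1],[-6,-25,0,0,0,0,1],[-3,-13,0,0,0,0,1],[0,0,0,0,0,0,1],[0,0,0,0,0,0,1]]' | egrep 'time|pos|force'
python3 - <<'E'
from h import *
c=cal("wrist"); p,d=camera("wrist"); cv2.imwrite("pics/w13.png",p); np.savez("pics/w13.npz",d=d,p=p); C=cloud(d,c); F=C.reshape(-1,3)
r=np.hypot(F[:,0]-.579,F[:,1]+.1397)
for lo,hi,a,b in((0,.009,.045,.06),(.021,.031,.045,.056)):
    P=F[(r>=lo)&(r<hi)&(F[:,2]>a)&(F[:,2]<b)]
    for _ in range(4):
        A=np.c_[P[:,:2]-[.579,-.1397],np.ones(len(P))]; s=np.linalg.lstsq(A,P[:,2],rcond=None)[0]; e=abs(P[:,2]-A@s); P=P[e<max(2.5*np.median(e),1e-4)]
    print(len(P),s.round(4),np.median(P[:,2]))
b=F[(r<.016)&(F[:,2]>.0495)&(F[:,2]<.056)]; print("boss",cv2.minEnclosingCircle(b[:,:2].astype(np.float32)))
u,v=proj([.579,-.1397,.052],c).astype(int); cv2.imwrite("pics/w13c.png",cv2.resize(p[v-45:v+45,u-55:u+55],None,fx=6,fy=6,interpolation=cv2.INTER_CUBIC))
E
```

```text
time: 21.92
tool_pos: [0.5744, -0.1142, 0.2271]
wrist_force: [0.4, 0.6, 0.8]
194 [0.0122 0.0128 0.0519] 0.05194120059559484
1375 [-0.0009 -0.002   0.0503] 0.05028279359619676
boss ((0.5794130563735962, -0.14003854990005493), 0.011997491121292114)
```

View pics/w13c.png

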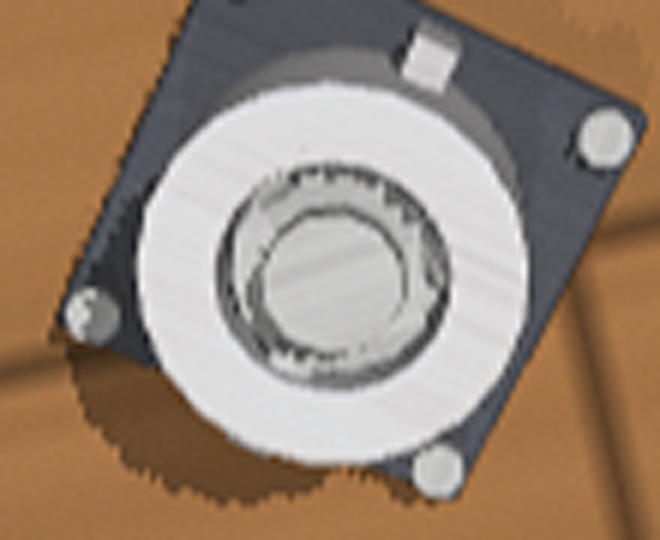

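The close crop shows the boss centred in the bore at (333,270). It is level to about 0.018 rad, 1.6 mm above the rim and within 0.5 mm of centre. Signing off.

```bash
python3 -c "
from rig import job
print(job.sign_off())"
```

```text
the job is handed in; nothing more can be done
None
```

The end cap is seated in the aluminium housing and the tool is back upright in its stand, released. I handed the job in at about 22 s; sign-off gave no verdict.

- **Pressing:** I felt the hump at about 14–15 N, the washer, then a hard stop at about 27 N on the cap (wrist reading plus the tool's weight; limit 35 N). There was no clear force drop at the click. I took it as clicked because, on backing off, the force fell from 13 N to 4 N without the cap rising.
- **Cap:** it sits 1.6 mm above the rim (1.5–1.8 mm over three cameras), within 0.5 mm of centre and level to about 0.02 rad.
- **Tool:** it touched the hole floor at the same gripper height as when I first gripped it. It stands upright, within about 1–2 mm of the hole's centre.
- **Bystanders:** a before/after image comparison from the scene camera showed none had moved.

**Disagreements:**
- The coarse slope fits of the cap top disagreed, up to 0.2 rad with opposite signs. I put that down to edge pixels and took the closer fit above instead.
- One stand fit was invalid because the stand was partly hidden, so I used the earlier one.
- The arm landed 1–2 mm off target sideways several times, and I corrected each from the camera.

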